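# Set the vegetable slicer for plain three-dot slices

### The arm

A 7-joint arm with a two-finger parallel gripper is mounted at the origin on the work surface. World frame = base frame: x ahead of the robot, y to its left, z up, the work surface at z = 0. Lengths are in m, angles in rad, forces in N, time in s.
With the tool pointing down it reaches from about 0.4 to 0.875 m from the base axis. Payload 19.3 kg.
Tool frame: the origin (TCP) lies between the finger pads; the fingertips stand 25 mm ahead of it and the grasp point (between the pads) lies 6 mm ahead of it; z points along the fingers, y is the line along which they close (so a half turn about z gives the same grasp; the last joint's range is limited). The gripper opens to 85 mm and grips with 20 to 120 N. Pads are 22 mm wide; open, the fingers measure 114 mm over their backs; the gripper's body (76 mm by 85 mm) begins 54 mm behind the grasp point. The pads swing forward as they close: fully open they stand 13 mm farther back than shut.
Start: joints at [-0.07, 0.521, -0.036, 1.599, 0.021, 1.021, -0.113], TCP at [0.625, -0, 0.256] pointing down, gripper open.
Joint ranges: [-2.91, 2.91], [-0.3, 2.13], [-1.5, 1.42], [0.17, 2.43], [-1.26, 4.41], [0.16, 1.93], [-2.52, 2.52]. Speed limits (rad/s): [1.89, 1.89, 2.39, 2.39, 3.01, 3.01, 3.01].

### API

Orientations are given as a unit quaternion [w, x, y, z].
In Python, from cell import env, viewer, close_job gives the robot as it stands.
- The arm moves only by the shell command python3 -m inch 'ROWS' [FORCE]. ROWS is JSON, a list of rows, each a list of 7 numbers: the shift along the tool's x, y, z in mm, then the turn, a rotation vector about the tool's x, y, z in degrees, then the opening, from 0 (shut) to 1 (fully open). In form: [[tx, ty, tz, ax, ay, az, jaw], ...]. A call has 1 to 12 rows; each row shifts and turns the commanded pose from where the row before left it, along the tool's axes as they then stand; what a row does not reach is not made up. A row lasts 1/8 s, in which the tool goes at most 62.5 mm and 10.7 degrees, less where a joint would pass 70% of its speed; a pose out of reach is approached as far as the arm can. A call is refused whole if a number of a shift passes 62.5 or a number of a turn 10.7, either way. A call with a gripper value outside its range is refused whole. The fingers move at their own pace and stop on an object; FORCE is the grip in N (left out, the last holds). Time passes only in rows, so rows that do not move let the fingers close. It gives the time, the measured TCP pose, the force, the opening and the grip force at its end, in the units of the state.
- env.sense(): the state, without advancing time (a new reading comes with each control period).
- viewer.capture(name): name is "scene" or "side" or "wrist"; returns a dict with "img" (420x560x3 uint8, red, green, blue), "camera_matrix" (3x3 intrinsics, pixels), "origin" and "orientation" of the camera in the world; the wrist camera has in their place "T_tool_cam" (4x4, takes a point from camera to tool coordinates, whose origin is the TCP and whose axes are the flange's). Camera axes: x right, y up, looking along -z (the intrinsics and any distortion apply to the point x, -y, -z); pixel columns grow to the right and rows downward; lengths in m; the calibration is good to about 2 mm. A picture is of the moment at which its call begins: read the wrist's pose just before it. There is no depth.
- close_job(): hands the job in; it is judged then, once.
The state is a dict: "t": time; "q": joint angles; "joint_vel": joint speeds; "joint_torque": joint torques, N m; "tcp_pos": TCP position; "tcp_rot": TCP orientation; "contact_force": force on the tool from outside, world axes, zero at the start; "ft_torque": the same for the moment, N m; "finger_gap": finger opening in m; "grasp_force": force on a finger pad.
Only numpy, scipy, OpenCV 4.12 (cv2) and the standard library are available. Lean on these libraries where they do the work, as an engineer would, in place of code of your own. Each camera call takes 0.05 s, during which the arm holds its last target. There are 200 camera calls.

### The job

Set up the vegetable slicer for plain slices: with a fingertip, push the thickness slide (left side) along its rail, away from the handle, until it clicks into the stop marked with three dots, and push the comb slide (right side) towards the handle until it clicks into its last stop, off, so that the comb is down. Only nudge the slides, never pinch them; keep off the blade, and leave everything else lying where it is.

Things in the scene. Friction and masses are not known exactly. Their poses are not given: they have to be found in the camera images.
- slicer: Mandoline: white frame with steel runway on a clear catch box, fixed flat on the worktop. Origin on the worktop under its middle; x runs from the handle loop (x = -234 mm, nearest the robot) to the far end (+186 mm), y to its left, z up. Frame top at z = 100 mm, side rails at y = +-48 to +-78 mm (slides' skirts to +-89 mm). Above the frame stand only the fins of the two slides and the hand guard.
- thick_slide (a joint): Thickness slide, left (+y) rail; m, 0 to 0.060, growing away from the handle. Stops every 15 mm: 0 closed (no dot), 0.015 one dot, 0.030 two, 0.045 THREE DOTS, 0.060 four; small black dots on the frame, inboard of the fin. Leaving a stop takes about 6 N; the force falls to nothing at the crest 7.5 mm on, and past it the slide springs by itself into the next stop. Starts in stop 0, one or two dots.
- thick_near: Face of the thickness slide's fin towards the handle (-x). The fin is black, upright, 12 mm along x, 18 mm wide, z = 104.5 to 127.5 mm. Origin on the face, at its centre: slicer x = -96 mm + joint value, y = +66 mm, z = 114.5 mm. Axes as the slicer's.
- thick_far: The opposite push face of the same fin, towards the far end (+x). Origin at the face's centre, 12 mm further along x.
- comb_slide (a joint): Comb slide, right (-y) rail, same kind of slide and clicks; m, 0 to 0.030, growing away from the handle. Stops every 15 mm: 0 = OFF (no dot, comb down, at the handle end of its rail, with a firm end 1 mm beyond), 0.015 one dot, comb half up, 0.030 two dots, comb up. Starts in one of the last two.
- comb_near: Push face of the comb slide's fin towards the handle (-x), same size as the other fin. Origin at the face's centre at slicer x = -81 mm + joint value, y = -66 mm, z = 114.5 mm.
- comb_far: The opposite push face of the comb slide's fin, towards the far end (+x); origin at the face's centre, 12 mm further along x. It is pushed towards -x.
- blade: Sharp steel blade across the runway, 24 mm by 96 mm, level with the frame's top, at slicer x = +34 mm, y = -48 to +48 mm. Not to be touched.
- guard: Black hand guard (food holder), 80 mm across, 48 mm high, with a knob, standing loose on the slicer's landing plate beyond the blade, at about slicer x = +108 mm. Bystander. Origin under its middle.
- potato_a: Halved potato, 66 mm across, 31 mm high, on the worktop beside the slicer's left side. Bystander. Origin under its middle.
- peeler: Peeler, 185 mm long, 14 mm high, lying on the worktop beside the slicer's right side. Bystander. Origin under its middle, x along it towards the blade.
- potato_b: Halved potato on the chopping board (18 mm thick) at the left. Bystander. Origin under its middle.
- jar: White jar, 60 mm across, 85 mm high, at the right between slicer and hob, nearer the robot than the bowl. Bystander. Origin under its middle.
- bowl: White bowl, 120 mm across, 55 mm high, at the right between slicer and hob. Bystander. Origin under its middle.

How it is judged:
By the outcome, as a careful person would: the job done as asked, in the order asked, and still so for the second after the job is handed in, with the robot touching nothing.
It also fails if it takes over 45 s, if anything falls off the work surface, if the arm or the gripper's body presses on something with over 40 N, if the wrist force passes 120 N, or if a joint passes its speed limit or range.

## Working session

There is one attempt and no reset: what is moved stays moved. The work goes in short steps, Python scripts to look and compute and a shell command to move; the robot and the scene stay as the last step left them, time stands still between calls to the robot, and variables do not carry over. Pictures are saved under pics/ and viewed, at most 10 in all, crops included, and the job is handed in when it is done.

```bash
mkdir -p pics; ls; python3 - <<'E'
from cell import env, viewer
import cv2, numpy as np, pickle
s=env.sense();print(s)
d={}
for n in("scene","side","wrist"):
    c=viewer.capture(n);d[n]=c;cv2.imwrite(f"pics/{n}0.png",c["img"][:,:,::-1])
    print(n,{k:v for k,v in c.items() if k!="img"})
pickle.dump((s,d),open("v0.pkl","wb"))
E
```

```text
pics
{'t': 0.0, 'q': array([-0.07021384,  0.52200829, -0.03628896,  1.59999955,  0.02124467,
        1.0210968 , -0.11279255]), 'joint_vel': array([ 0.00119464,  0.00066738,  0.00070669,  0.00059209,  0.00047083,
        0.00168142, -0.00014257]), 'joint_torque': array([-4.24098413e-03, -9.27110124e+01,  1.97758444e+00, -3.69928443e+01,
        1.76317629e-02,  8.19846697e-03, -6.58496788e-05]), 'tcp_pos': array([ 6.24695594e-01, -5.96111459e-05,  2.55732755e-01]), 'tcp_rot': array([-3.46894423e-04,  7.07106250e-01,  7.07107088e-01, -4.44000789e-04]), 'contact_force': array([-0.54559408,  0.68058685, -0.64151952]), 'ft_torque': array([-0.037173  , -0.05462885,  0.0074529 ]), 'grasp_force': 0.0, 'finger_gap': 0.08539712567290397}
scene {'camera_matrix': array([[497.36827785,   0.        , 280.86979544],
       [  0.        , 497.36827785, 206.8960102 ],
       [  0.        ,   0.        ,   1.        ]]), 'origin': array([ 1.27542126, -0.25024431,  1.12710822]), 'orientation': array([0.78957217, 0.2449902 , 0.16769968, 0.53705904])}
side {'camera_matrix': array([[470.53518717,   0.        , 275.03114363],
       [  0.        , 470.53518717, 210.48292473],
       [  0.        ,   0.        ,   1.        ]]), 'origin': array([ 0.43110571, -0.71231885,  0.84203022]), 'orientation': array([ 0.91523144,  0.38317028, -0.04337508, -0.11683561])}
wrist {'camera_matrix': array([[375.21730289,   0.        , 279.8326233 ],
       [  0.        , 375.21730289, 211.53207228],
       [  0.        ,   0.        ,   1.        ]]), 'T_tool_cam': array([[-4.54892242e-04,  9.63846375e-01,  2.66458175e-01,
         6.70282171e-02],
       [ 9.99999852e-01,  5.17991575e-04, -1.66525674e-04,
         4.94512988e-04],
       [-2.98528257e-04,  2.66458059e-01, -9.63846468e-01,
        -1.17114289e-01],
       [ 0.00000000e+00,  0.00000000e+00,  0.00000000e+00,
         1.00000000e+00]])}
```

View pics/scene0.png

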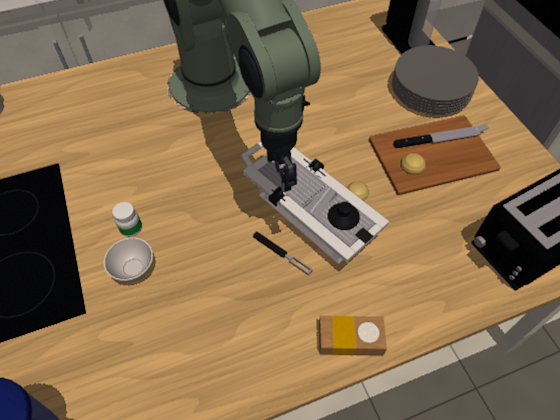

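View pics/side0.png

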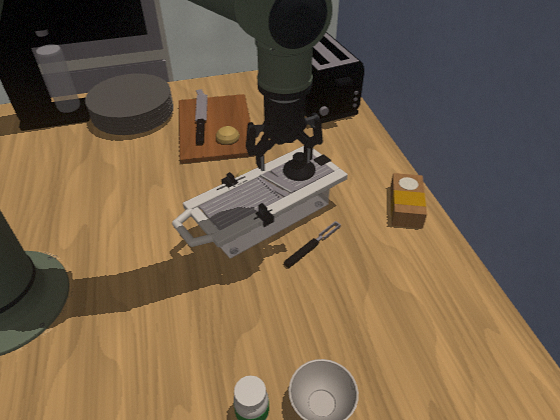

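View pics/wrist0.png

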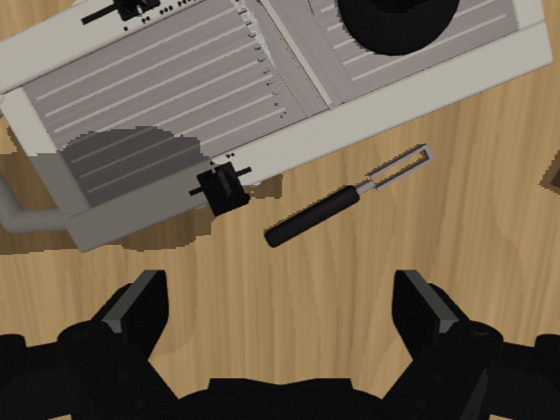

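The scene view shows the slicer yawed, handle toward the robot. In the wrist view the comb fin is at about (225,188) with two dots at (213–232,157). The thickness fin is cut off at the top, near (135,8). The lower rail edge runs from (80,250) to (552,62). I'll cast these rays for a rough pose.

```bash
cat > h.py <<'E'
import numpy as np, cv2, pickle
from scipy.spatial.transform import Rotation as R
def quat(q): return R.from_quat(np.roll(q,-1)).as_matrix()
def cam(c,s):
    if "T_tool_cam" in c:
        T=c["T_tool_cam"];Rt=quat(s["tcp_rot"]);return Rt@T[:3,:3],Rt@T[:3,3]+s["tcp_pos"]
    return quat(c["orientation"]),c["origin"]
def ray(c,s,uv,z):
    Rw,o=cam(c,s);K=c["camera_matrix"]
    uv=np.atleast_2d(uv).astype(float)
    d=np.c_[(uv[:,0]-K[0,2])/K[0,0],-(uv[:,1]-K[1,2])/K[1,1],-np.ones(len(uv))]@Rw.T
    return o+d*((z-o[2])/d[:,2])[:,None]
def proj(c,s,P):
    Rw,o=cam(c,s);p=(np.atleast_2d(P)-o)@Rw;K=c["camera_matrix"]
    return np.c_[K[0,2]+K[0,0]*p[:,0]/-p[:,2],K[1,2]-K[1,1]*p[:,1]/-p[:,2]]
E
python3 - <<'E'
from h import *
s,d=pickle.load(open("v0.pkl","rb"));w=d["wrist"]
e=ray(w,s,[[80,250],[552,62]],.1);print(e,np.degrees(np.arctan2(*(e[1]-e[0])[1::-1])))
print(ray(w,s,[[225,188],[135,8]],.127))
print(ray(w,s,[[280,210]],.1))
E
```

```text
[[ 0.46981309 -0.03945219  0.1       ]
 [ 0.80995726  0.0968459   0.1       ]] 21.836312953908116
[[0.58845253 0.01531069 0.127     ]
 [0.53951019 0.12386626 0.127     ]]
[[ 0.62518975 -0.00728443  0.1       ]]
```

```bash
python3 -m inch '[[17,-19,-14,0,0,0,1],[17,-19,-13,0,0,0,1],[17,-18,-13,0,0,0,1],[0,0,0,0,0,-7.3,1],[0,0,0,0,0,-7.3,1],[0,0,0,0,0,-7.2,1],[0,0,0,0,0,0,1],[0,0,0,0,0,0,1]]'; python3 - <<'E'
from cell import env, viewer
import cv2, pickle
s=env.sense();print(s["t"],s["tcp_pos"],s["tcp_rot"],s["contact_force"])
c=viewer.capture("wrist");cv2.imwrite("pics/w1.png",cv2.resize(c["img"][:,:,::-1],(800,600)))
pickle.dump((s,c),open("v1.pkl","wb"))
E
```

```text
t: 1.15
tcp_pos: [0.5689, 0.0509, 0.2962]
tcp_rot: [-0.0, 0.562, 0.827, -0.0]
contact_force: [-0.2, -0.1, -0.1]
finger_gap: 0.0853
grasp_force: 0.0
1.15 [0.5689481  0.05087841 0.29617303] [-1.08296423e-04  5.61955812e-01  8.27167243e-01 -7.98135532e-05] [-0.19024863 -0.11182703 -0.05542337]
```

View pics/w1.png

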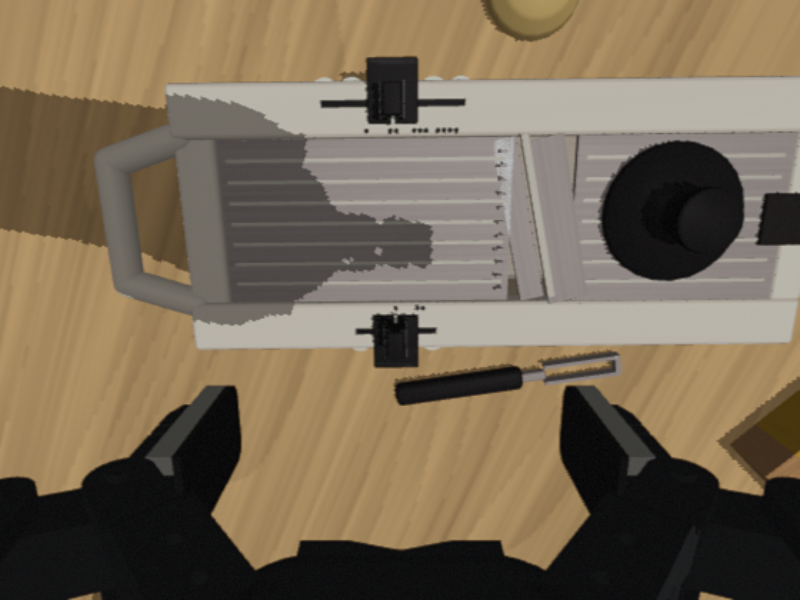

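The picture shows the thickness fin at about (392,95), level with the two-dot mark at (393,130), with the three-dot mark at (420,130). The comb fin is at about (397,340), level with its one-dot mark at (396,308). So the thickness slide is at 0.030 and the comb slide at 0.015. I'll enlarge the view for accurate pixels.

```bash
python3 - <<'E'
from h import *
s,c=pickle.load(open("v1.pkl","rb"));im=c["img"][:,:,::-1]
a=im[35:100,210:340];b=im[205:265,210:340]
f=lambda x:cv2.resize(np.clip(x*1.8,0,255).astype(np.uint8),None,fx=4.6,fy=4.6,interpolation=cv2.INTER_NEAREST)
cv2.imwrite("pics/crop1.png",np.vstack([f(a),f(b)]))
# rail outer edges: bright frame rows
g=cv2.cvtColor(c["img"],cv2.COLOR_RGB2HSV)
m=((g[...,1]<45)&(g[...,2]>120)).astype(int)
T=[];B=[]
for u in list(range(350,520,10)):
    r=np.flatnonzero(m[:,u])
    r=r[(r>45)&(r<260)];T.append((u,r[0]-.5));B.append((u,r[-1]+.5))
print(T[::4],B[::4])
L=[]
for E in(T,B):
    P=ray(c,s,np.array(E),.1);k=np.polyfit(P[:,0],P[:,1],1);L.append(k);print(np.degrees(np.arctan(k[0])),k,np.std(P[:,1]-np.polyval(k,P[:,0])))
print("width",(L[0][1]-L[1][1]+(L[0][0]-L[1][0])*.6)*np.cos(np.radians(21.8)))
E
```

```text
[(350, np.float64(55.5)), (390, np.float64(54.5)), (430, np.float64(54.5)), (470, np.float64(53.5)), (510, np.float64(53.5))] [(350, np.float64(241.5)), (390, np.float64(256.5)), (430, np.float64(251.5)), (470, np.float64(240.5)), (510, np.float64(239.5))]
22.256519504937955 [ 0.40924364 -0.06800158] 0.00022328954054066474
23.87743114540469 [ 0.44266783 -0.26171223] 0.00593705309792869
width 0.16123725481305318
```

View pics/crop1.png

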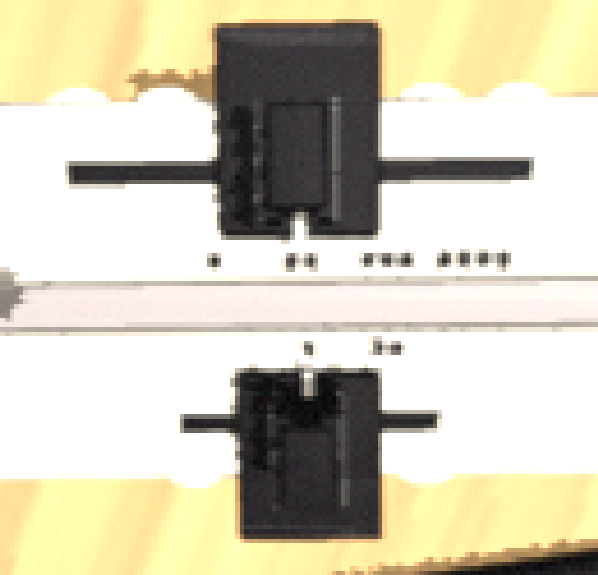

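The notches point at two dots (thickness) and one dot (comb), confirming the start stops. The thickness fin top spans u 268–281.3 and v 57.4–79.8. The comb fin top spans u 272–283.3 and v 233.5–251.

```bash
python3 - <<'E'
from h import *
s,c=pickle.load(open("v1.pkl","rb"))
A=ray(c,s,[[268,68.6],[281.3,68.6]],.1275);B=ray(c,s,[[272.2,242.5],[283.3,242.5]],.1275)
print("fin lengths",np.linalg.norm(A[1]-A[0]),np.linalg.norm(B[1]-B[0]))
dots=lambda x,y0,r0,y:[210+x/4.6,r0+(y-y0)/4.6]
D=ray(c,s,[dots(213,0,35,261),dots(300,0,35,261),dots(387,0,35,261),dots(475,0,35,260),dots(308,299,205,349),dots(387,299,205,349)],.1)
print(D, np.linalg.norm(D[3]-D[0])/3)
yaw=np.arctan2(*(D[3]-D[0])[1::-1]);print(np.degrees(yaw))
yaw=np.radians(22.2)
ex=np.array([np.cos(yaw),np.sin(yaw)]);ey=np.array([-ex[1],ex[0]])
a=A.mean(0)[:2];b=B.mean(0)[:2]
print("a-b in slicer",(a-b)@ex,(a-b)@ey,"expect 0,132 at yaw of", )
Rt=quat(s["tcp_rot"]);print("tool y angle",np.degrees(np.arctan2(Rt[1,1],Rt[0,1])))
tcp=s["tcp_pos"][:2]
for n,p in(("thick",a),("comb",b)):print(n,p,"rel tool x,y mm",(Rt[:2,:2].T@(p-tcp))*1e3)
E
```

```text
fin lengths 0.009508905269515677 0.008976487653998532
[[0.5226831  0.11772754 0.1       ]
 [0.53668212 0.12326768 0.1       ]
 [0.55068094 0.12880775 0.1       ]
 [0.56477612 0.13456335 0.1       ]
 [0.57562015 0.02807071 0.1       ]
 [0.58949767 0.03356355 0.1       ]] 0.015111682792720434
21.799767401537597
a-b in slicer -0.0006194047214274254 0.13201933525929735 expect 0,132 at yaw of
tool y angle 21.61767324689082
thick [0.53125093 0.1369166 ] rel tool x,y mm [93.87457809 -3.34821885]
comb [0.5817067  0.01491781] rel tool x,y mm [-38.13164283  -1.38708824]
```

```bash
python3 -m inch '[[32,-13,0,0,0,-0.3,0],[32,-12,0,0,0,0,0],[30,-13,0,0,0,0,0],[0,0,35,0,0,0,0],[0,0,35,0,0,0,0],[0,0,30,0,0,0,0],[0,0,0,0,0,0,0],[0,0,30,0,0,0,0],[0,0,20,0,0,0,0],[0,0,9,0,0,0,0],[0,0,0,0,0,0,0],[0,0,0,0,0,0,0]]'; python3 - <<'E'
from cell import env, viewer
import cv2, pickle
s=env.sense()
c=viewer.capture("wrist");cv2.imwrite("pics/w2.png",c["img"][:,:,::-1])
pickle.dump((s,c),open("v2.pkl","wb"))
E
```

```text
t: 2.7
tcp_pos: [0.499, 0.1241, 0.1383]
tcp_rot: [0.0, 0.559, 0.829, 0.0]
contact_force: [0.5, 0.1, 0.7]
finger_gap: -0.0003
grasp_force: 0.0
```

View pics/w2.png

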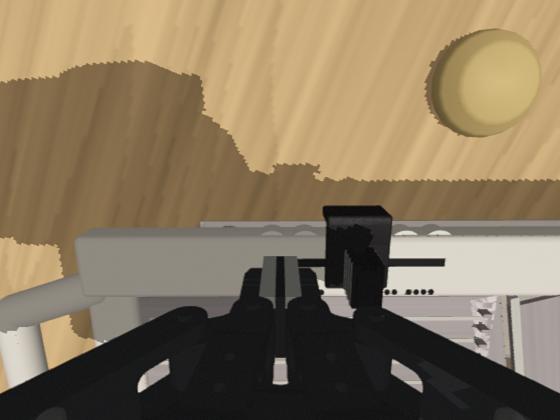

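The closed tips are at u 262–300, about 40 px short of the fin (u 340–385), and they line up with it sideways. I'll approach the fin gently.

```bash
python3 -m inch '[[0,8,0,0,0,0,0],[0,8,0,0,0,0,0],[0,2,0,0,0,0,0],[0,0,0,0,0,0,0]]'; python3 -m inch '[[0,2,0,0,0,0,0],[0,0,0,0,0,0,0]]';  python3 -m inch '[[0,2,0,0,0,0,0],[0,0,0,0,0,0,0]]'; python3 -m inch '[[0,2,0,0,0,0,0],[0,0,0,0,0,0,0]]'
```

```text
t: 3.25
tcp_pos: [0.5155, 0.1308, 0.1372]
tcp_rot: [-0.0, 0.558, 0.83, -0.0]
contact_force: [-1.9, 0.0, 0.5]
finger_gap: 0.0
grasp_force: 0.8
t: 3.5
tcp_pos: [0.5171, 0.1315, 0.1373]
tcp_rot: [-0.0, 0.558, 0.83, -0.0]
contact_force: [-2.1, -0.8, -0.8]
finger_gap: 0.0001
grasp_force: 1.0
t: 3.75
tcp_pos: [0.5193, 0.1324, 0.1373]
tcp_rot: [0.0, 0.558, 0.83, 0.0]
contact_force: [-0.4, 0.1, 0.4]
finger_gap: -0.0
grasp_force: 0.1
t: 4.0
tcp_pos: [0.5212, 0.1331, 0.1373]
tcp_rot: [0.0, 0.558, 0.83, 0.0]
contact_force: [0.6, -0.8, 0.4]
finger_gap: 0.0001
grasp_force: 0.0
```

```bash
cat > m.py <<'E'
from h import *
import sys
from cell import env, viewer
def skirt(c,s):
    g=c["img"].max(2); row=int(sys.argv[1]) if len(sys.argv)>1 else 214
    out=[]
    for v in range(row-6,row+7,3):
        r=np.flatnonzero(g[v]<55); 
        if len(r)==0: continue
        sp=[x for x in np.split(r,np.flatnonzero(np.diff(r)>2)+1) if len(x)>20]
        for x in sp:
            P=ray(c,s,[[x[0]-.5,v],[x[-1]+.5,v]],.104)
            e=np.array([np.cos(.3815),np.sin(.3815)]);out.append((v,int(x[0]),int(x[-1]),*np.round(P[:,:2]@e*1e3,1)))
    return out
s,c=pickle.load(open("v2.pkl","rb"));print(skirt(c,s))
s=env.sense();c=viewer.capture("wrist");print(skirt(c,s));cv2.imwrite("pics/w3.png",c["img"][:,:,::-1])
E
python3 m.py
```

```text
[(208, 323, 382, np.float64(527.5), np.float64(552.5)), (211, 323, 385, np.float64(527.5), np.float64(553.9)), (214, 323, 388, np.float64(527.6), np.float64(555.3)), (217, 324, 391, np.float64(528.0), np.float64(556.6))]
[(208, 294, 353, np.float64(539.2), np.float64(564.1)), (211, 294, 355, np.float64(539.2), np.float64(565.0)), (214, 294, 357, np.float64(539.2), np.float64(565.9)), (217, 294, 359, np.float64(539.2), np.float64(566.8))]
```

View pics/w3.png

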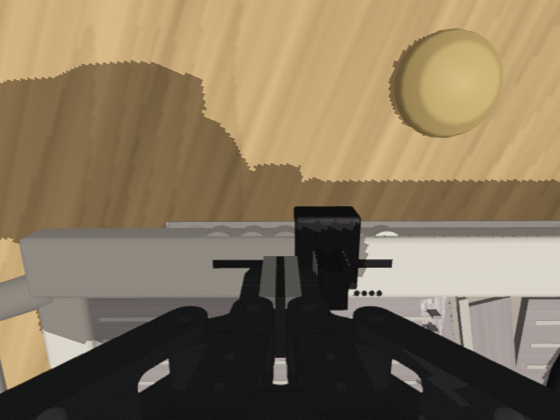

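The four-dot mark is at (355–381, 293), right next to the fin (u 320–348). The three-dot mark is hidden by the tool. I'll back off, rise to the first viewpoint and check the notch against the dots.

```bash
python3 -m inch '[[0,-10,0,0,0,0,0],[0,0,-40,0,0,0,0],[0,0,-40,0,0,0,0],[0,0,-40,0,0,0,0],[0,0,-39,0,0,0,0],[-32,8,0,0,0,0,0],[-32,8,0,0,0,0,0],[-30,8,0,0,0,0,0],[0,0,0,0,0,0,0],[0,0,0,0,0,0,0]]'; python3 - <<'E'
from h import *
from cell import env, viewer
s=env.sense();c=viewer.capture("wrist");pickle.dump((s,c),open("v4.pkl","wb"));im=c["img"][:,:,::-1]
a=im[35:100,210:340];b=im[205:265,210:340]
f=lambda x:cv2.resize(np.clip(x*1.8,0,255).astype(np.uint8),None,fx=4.6,fy=4.6,interpolation=cv2.INTER_NEAREST)
cv2.imwrite("pics/crop4.png",np.vstack([f(a),f(b)]))
E
```

```text
t: 5.3
tcp_pos: [0.5685, 0.0515, 0.2961]
tcp_rot: [-0.0, 0.558, 0.83, 0.0]
contact_force: [-0.4, 1.4, 0.2]
finger_gap: 0.0001
grasp_force: 0.0
```

View pics/crop4.png

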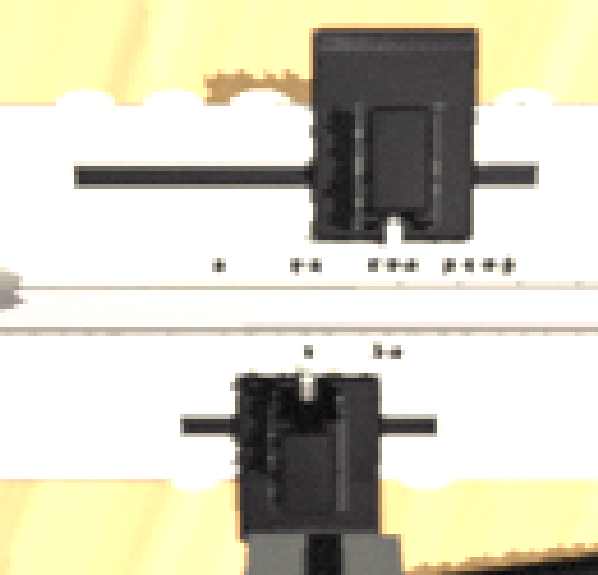

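The thickness notch now points at the three dots (393,265) and the comb is still at one dot. Next is the comb slide, pushed from its far side.

```bash
python3 -m inch '[[-19,17,0,0,0,0,0],[-20,17,0,0,0,0,0],[0,0,35,0,0,0,0],[0,0,35,0,0,0,0],[0,0,30,0,0,0,0],[0,0,30,0,0,0,0],[0,0,20,0,0,0,0],[0,0,9,0,0,0,0],[0,0,0,0,0,0,0],[0,0,0,0,0,0,0]]'; python3 -m inch '[[0,-8,0,0,0,0,0],[0,-4,0,0,0,0,0],[0,0,0,0,0,0,0]]'; for i in 1 ; do python3 -m inch '[[0,-3,0,0,0,0,0],[0,0,0,0,0,0,0]]'; done; python3 -m inch '[[0,-2,0,0,0,0,0],[0,0,0,0,0,0,0]]'
```

```text
t: 6.6
tcp_pos: [0.6157, 0.028, 0.1382]
tcp_rot: [0.0, 0.558, 0.83, 0.0]
contact_force: [0.5, 0.0, -0.1]
finger_gap: 0.0001
grasp_force: 0.0
t: 6.98
tcp_pos: [0.604, 0.023, 0.1376]
tcp_rot: [0.0, 0.559, 0.829, 0.0]
contact_force: [0.1, -0.4, -0.7]
finger_gap: 0.0
grasp_force: 0.0
t: 7.22
tcp_pos: [0.6013, 0.022, 0.1373]
tcp_rot: [-0.0, 0.559, 0.829, -0.0]
contact_force: [-0.1, -0.3, 0.3]
finger_gap: 0.0001
grasp_force: 0.0
t: 7.48
tcp_pos: [0.5994, 0.0213, 0.1372]
tcp_rot: [-0.0, 0.559, 0.829, -0.0]
contact_force: [0.8, -0.1, 0.3]
finger_gap: -0.0001
grasp_force: 0.0
```

```bash
python3 -m inch '[[0,-2,0,0,0,0,0],[0,0,0,0,0,0,0]]'; python3 -m inch '[[0,-2,0,0,0,0,0],[0,0,0,0,0,0,0]]';python3 -m inch '[[0,-2,0,0,0,0,0],[0,0,0,0,0,0,0]]'
```

```text
t: 7.72
tcp_pos: [0.5983, 0.021, 0.1375]
tcp_rot: [0.001, 0.558, 0.83, 0.001]
contact_force: [5.3, 2.0, -2.2]
finger_gap: -0.0002
grasp_force: 2.4
t: 7.98
tcp_pos: [0.5971, 0.0205, 0.1376]
tcp_rot: [0.001, 0.558, 0.83, 0.001]
contact_force: [8.6, 2.6, -4.2]
finger_gap: 0.0001
grasp_force: 4.3
t: 8.22
tcp_pos: [0.5943, 0.0192, 0.1374]
tcp_rot: [0.0, 0.558, 0.83, 0.0]
contact_force: [1.9, -0.3, 0.3]
finger_gap: -0.0001
grasp_force: 1.2
```

```bash
python3 -m inch '[[0,-2,0,0,0,0,0],[0,0,0,0,0,0,0]]'; python3 -m inch '[[0,-2,0,0,0,0,0],[0,0,0,0,0,0,0]]';python3 -m inch '[[0,-1.5,0,0,0,0,0],[0,0,0,0,0,0,0]]'
```

```text
t: 8.48
tcp_pos: [0.5919, 0.0182, 0.1373]
tcp_rot: [-0.0, 0.559, 0.829, -0.0]
contact_force: [0.4, 0.1, 0.4]
finger_gap: 0.0001
grasp_force: 0.2
t: 8.72
tcp_pos: [0.5899, 0.0174, 0.1372]
tcp_rot: [-0.0, 0.559, 0.829, -0.0]
contact_force: [0.4, 1.2, 0.5]
finger_gap: -0.0002
grasp_force: 0.0
t: 8.98
tcp_pos: [0.5887, 0.0169, 0.1373]
tcp_rot: [-0.0, 0.558, 0.83, -0.0]
contact_force: [-0.3, 0.0, 0.5]
finger_gap: -0.0
grasp_force: 0.0
```

```bash
python3 -m inch '[[0,8,0,0,0,0,0],[0,0,-40,0,0,0,0],[0,0,-40,0,0,0,0],[0,0,-40,0,0,0,0],[0,0,-39,0,0,0,0],[20,-7,0,0,0,0,0],[19,-7,0,0,0,0,0],[0,0,0,0,0,0,0],[0,0,0,0,0,0,0]]'; python3 - <<'E'
from h import *
from cell import env, viewer
s=env.sense();c=viewer.capture("wrist");im=c["img"][:,:,::-1]
a=im[35:100,210:340];b=im[205:265,210:340]
f=lambda x:cv2.resize(np.clip(x*1.8,0,255).astype(np.uint8),None,fx=4.6,fy=4.6,interpolation=cv2.INTER_NEAREST)
cv2.imwrite("pics/crop5.png",np.vstack([f(a),f(b)]))
E
```

```text
t: 10.1
tcp_pos: [0.5685, 0.0509, 0.2957]
tcp_rot: [-0.0, 0.558, 0.83, -0.0]
contact_force: [0.1, -0.4, 0.5]
finger_gap: -0.0002
grasp_force: 0.0
```

View pics/crop5.png

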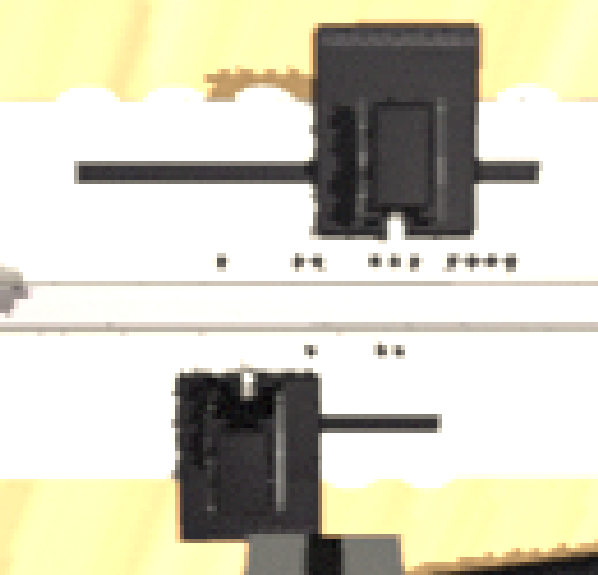

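The thickness notch is still at three dots. The comb notch (248) is about 60 px from the one-dot mark, where a full stop would be about 79 px. That puts the comb slide roughly 3 mm short of off, so I'll push it the rest of the way and watch the force.

```bash
python3 -m inch '[[-19,9,0,0,0,0,0],[-20,9,0,0,0,0,0],[0,0,35,0,0,0,0],[0,0,35,0,0,0,0],[0,0,30,0,0,0,0],[0,0,30,0,0,0,0],[0,0,20,0,0,0,0],[0,0,9,0,0,0,0],[0,0,0,0,0,0,0],[0,-8,0,0,0,0,0],[0,-4,0,0,0,0,0],[0,0,0,0,0,0,0]]'; python3 -m inch '[[0,-1,0,0,0,0,0],[0,0,0,0,0,0,0]]';python3 -m inch '[[0,-1,0,0,0,0,0],[0,0,0,0,0,0,0]]'; python3 -m inch '[[0,-1,0,0,0,0,0],[0,0,0,0,0,0,0]]'
```

```text
t: 11.65
tcp_pos: [0.5888, 0.0168, 0.1379]
tcp_rot: [0.0, 0.559, 0.829, 0.0]
contact_force: [0.0, 0.0, 0.6]
finger_gap: -0.0001
grasp_force: 0.0
t: 11.9
tcp_pos: [0.5881, 0.0167, 0.1374]
tcp_rot: [0.0, 0.558, 0.83, 0.0]
contact_force: [-0.5, -0.5, -0.8]
finger_gap: -0.0001
grasp_force: 0.0
t: 12.15
tcp_pos: [0.5869, 0.0162, 0.1372]
tcp_rot: [-0.0, 0.558, 0.83, -0.0]
contact_force: [-0.4, -0.2, 0.5]
finger_gap: 0.0001
grasp_force: 0.0
t: 12.4
tcp_pos: [0.586, 0.0159, 0.1373]
tcp_rot: [-0.0, 0.558, 0.83, -0.0]
contact_force: [0.6, -0.9, -0.5]
finger_gap: -0.0001
grasp_force: 0.0
```

```bash
python3 -m inch '[[0,-1,0,0,0,0,0],[0,0,0,0,0,0,0]]';python3 -m inch '[[0,-1,0,0,0,0,0],[0,0,0,0,0,0,0]]'
```

```text
t: 12.65
tcp_pos: [0.5852, 0.0155, 0.1373]
tcp_rot: [0.0, 0.558, 0.83, 0.0]
contact_force: [0.2, -0.4, -0.3]
finger_gap: 0.0002
grasp_force: 0.0
t: 12.9
tcp_pos: [0.5846, 0.0153, 0.1374]
tcp_rot: [0.0, 0.558, 0.83, 0.0]
contact_force: [4.3, 1.5, -0.8]
finger_gap: -0.0002
grasp_force: 2.2
```

```bash
python3 - <<'E'
from h import *
from cell import viewer
c=viewer.capture("wrist");im=c["img"]
cv2.imwrite("pics/w6.png",im[:,:,::-1])
s0,c4=pickle.load(open("v4.pkl","rb"))
i5=cv2.imread("pics/crop5.png")
# comb slide edges, same row in v4 crop and crop5 (crop rows 505..525 = skirt)
i4=cv2.imread("pics/crop4.png")
for i in(i4,i5):
    for v in(500,515,528):
        r=np.flatnonzero(i[v].max(1)<90);print(v,r[r>100].min(),r[r<420].max())
    r=np.flatnonzero(i[350].min(1)<140);print("dots",[(x[0],x[-1]) for x in np.split(r,np.flatnonzero(np.diff(r)>2)+1)])
E
```

```text
500 240 377
515 240 377
528 240 377
dots [(np.int64(304), np.int64(312)), (np.int64(373), np.int64(381)), (np.int64(391), np.int64(400))]
500 180 317
515 180 317
528 184 317
dots [(np.int64(309), np.int64(312)), (np.int64(378), np.int64(386)), (np.int64(396), np.int64(404))]
```

```bash
python3 -m inch '[[0,10,0,0,0,0,0],[0,0,-40,0,0,0,0],[0,0,-40,0,0,0,0],[0,0,-40,0,0,0,0],[0,0,-39,0,0,0,0],[20,-5,0,0,0,0,0],[19,-6,0,0,0,0,0],[0,0,0,0,0,0,0],[0,0,0,0,0,0,0]]'; python3 - <<'E'
from h import *
from cell import env, viewer
s=env.sense();c=viewer.capture("wrist");im=c["img"][:,:,::-1]
a=im[35:100,210:340];b=im[205:265,210:340]
f=lambda x:cv2.resize(np.clip(x*1.8,0,255).astype(np.uint8),None,fx=4.6,fy=4.6,interpolation=cv2.INTER_NEAREST)
i=np.vstack([f(a),f(b)]);cv2.imwrite("pics/crop7.png",i)
for v in(500,515,528):
    r=np.flatnonzero(i[v].max(1)<90);print(v,r[r>100].min(),r[r<420].max())
for v in(348,350,352,355):
    r=np.flatnonzero(i[v].min(1)<140);print("dots",[(int(x[0]),int(x[-1])) for x in np.split(r,np.flatnonzero(np.diff(r)>2)+1)])
E
```

```text
t: 14.08
tcp_pos: [0.5684, 0.0509, 0.2957]
tcp_rot: [-0.0, 0.558, 0.83, -0.0]
contact_force: [0.6, -0.2, 0.1]
finger_gap: 0.0002
grasp_force: 0.0
500 166 303
515 166 303
528 166 303
dots [(304, 312), (378, 386), (396, 404)]
dots [(309, 312), (378, 386), (396, 404)]
dots [(309, 312), (378, 386), (396, 404)]Traceback (most recent call last):
  File "<stdin>", line 10, in <module>
IndexError: index 0 is out of bounds for axis 0 with size 0
```

View pics/crop7.png

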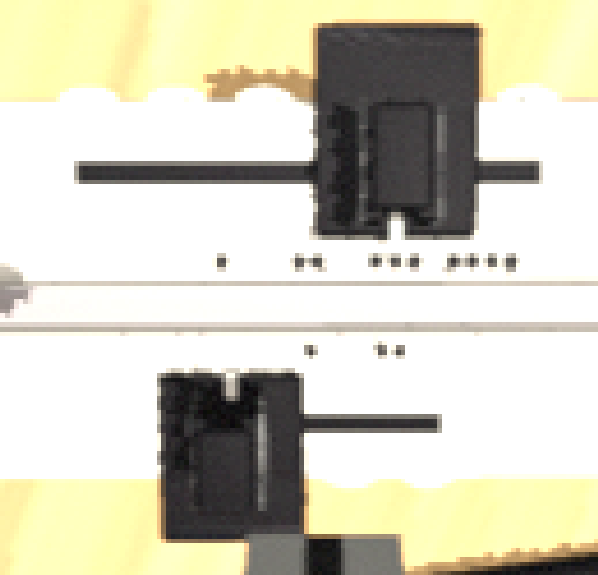

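The comb notch (232) is now 78 px from the one-dot mark (310), against 79 px for one full stop, so it is in off. The thickness notch (396) is at the three dots (397). The tool is clear of everything, so I'll hand in.

```bash
python3 -c "
from cell import close_job
print(close_job())"
```

```text
the job is handed in; nothing more can be done
None
```

I handed the job in at about 14 s: the final camera check shows the thickness slide at the three dots and the comb slide in its off stop, which took a second nudge after it stuck about 3 mm short, with the tool clear of the slicer.

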